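# Push the carton home between freshly varnished guide rails

## Robot

A 6-joint arm with a two-finger parallel gripper is mounted at the origin on the work surface. World frame = base frame: x ahead of the robot, y to its left, z up, the work surface at z = 0. Lengths are in m, angles in degrees, forces in N, time in s.
With the tool pointing down it reaches from about 0.3 to 0.75 m from the base axis. Payload 8.5 kg.
Tool frame: the origin (TCP) lies between the finger pads; the fingertips stand 17 mm ahead of it and the grasp point (between the pads) lies 2 mm behind it; z points along the fingers, y is the direction in which the jaws open and shut (so a half turn about z gives the same grasp; the last joint's range is limited). The gripper opens to 85 mm and grips with 20 to 120 N. Pads are 22 mm wide; open, the fingers measure 114 mm over their backs; the gripper's body (76 mm by 85 mm) begins 54 mm behind the grasp point. The pads swing forward as they close: fully open they stand 13 mm farther back than shut.
Start: joints at [-75.877, 21.807, 74.336, -0, 83.858, -12.336], TCP at [0.245, -0.492, 0.215] pointing down, gripper open.
Joint ranges: [-178.18, 178.18], [-50.72, 133.34], [12.68, 142.11], [-81.47, 261.47], [9.98, 163.14], [-165.26, 165.26]. Speed limits (degrees/s): [136.94, 136.94, 180, 180, 180, 180].

## Interface

Orientations are given as a 3x3 rotation matrix whose columns are the frame's x, y, z axes.
In Python, from rig import readout, eyes, env gives the robot as it stands.
- The arm moves only by the tool arm_command, never from a script. Its argument "rows" is text: rows parted by semicolons, each of 7 numbers parted by spaces: the closure, from 0 (fully open) to 1 (shut), then the shift along the tool's x, y, z in mm, then the turn, a rotation vector about the tool's x, y, z in degrees. In form: grip dx dy dz rx ry rz; .... A call has 1 to 5 rows; each row shifts and turns the commanded pose from where the row before left it, along the tool's axes as they then stand; what a row does not reach is not made up. A row lasts 1/12 s, in which the tool goes at most 41.7 mm and 7.16 degrees, less where a joint would pass 70% of its speed; a pose out of reach is approached as far as the arm can. A call with a gripper value outside its range is refused whole. The fingers move at their own pace and stop on an object; "squeeze" is the grip in N (left out, the last holds). Time passes only in rows, so rows that do not move let the fingers close. It gives the time, the measured TCP pose, the force and the opening at its end, in the units of the state.
- readout.observe(): the state, without advancing time (a new reading comes with each control period).
- eyes.get_image(name): name is "scene" or "top"; returns the picture (420x560x3 uint8, red, green, blue); there is no depth.
- eyes.camera_model(name): a dict with "mtx" (3x3 intrinsics, pixels), "view" (4x4, takes a point from world to camera coordinates). Camera axes: x right, y up, looking along -z (the intrinsics and any distortion apply to the point x, -y, -z); pixel columns grow to the right and rows downward; lengths in m; the calibration is good to about 2 mm. A picture is of the moment at which its call begins. camera_model takes no time and is no camera call.
- env.close_job(): hands the job in, once; it reports no verdict.
The state is a dict: "time_s": time; "q": joint angles; "qvel": joint speeds; "joint_efforts": joint torques, N m; "position": TCP position; "tool_rot": TCP orientation; "ft_force": force on the tool from outside, world axes, zero at the start; "wrist_torque": the same for the moment, N m; "grip_width": finger opening in m.
Only numpy, scipy, OpenCV 4.12 (cv2) and the standard library are available. Lean on these libraries where they do the work, as an engineer would, in place of code of your own. Each camera call takes 0.05 s, during which the arm holds its last target. There are 200 camera calls.

## Task

Push the cardboard carton on the grey board down the lane between the two wooden guide rails until it is fully home against the steel stop at the lane's end. The rails have just been varnished: neither the carton nor the robot may touch either of them, so line the carton up with the lane before it goes in. Push it only, with the fingers, sliding on the board without lifting or tipping it, and leave the paint bottle, cup and jar where they stand.

Things in the scene. Friction and masses are not known exactly. Their poses are not given: they have to be found in the camera images.
- rack: Fixed grey laminate board, 420 x 220 x 12 mm, on the table. Origin: centre of its underside. +x runs down the lane from the open loading end (x = -210 mm) to the stop; +y is left when looking down the lane; z up. Lane centre line y = 0, floor = board top, z = 12 mm. The stop is a steel bar across the lane, 140 mm wide, 36 mm above the board, face at x = 192 mm. No rails before x = -8 mm.
- rail_left: Fixed straight wooden guide rail on the board, 200 mm long, 14 mm wide, 16 mm high (its top is 28 mm above the table). Origin: centre of its underside, at x = 92 mm, y = +63 mm on the board; parallel to the board's x. Must not be touched.
- rail_right: The same rail on the other side, at x = 92 mm, y = -63 mm on the board. The clear lane between the rails is 112 mm wide, 200 mm long. Must not be touched.
- lane_mouth (a point): Point on the board's top in the middle of the lane's open mouth, level with the near ends of the rails (x = -8 mm, y = 0 on the board).
- carton: Closed cardboard carton, 110 mm long (x), 90 wide (y), 60 high, 0.3 to 0.55 kg, loose on the board before the lane, off its centre line and turned up to 12 degrees. Origin: centre of underside; +x is the end that goes first. It slides with friction and stays where left. Home in the lane, its origin is at x = 137 mm on the board.
- paint_bottle: Bystander: loose upright paint bottle, diameter 56 mm, 130 mm high, beside the lane on the side away from the robot. Origin: centre of its underside.
- cup: Bystander: loose empty white cup, 70 mm across the rim, 90 mm high, beside the lane on the side away from the robot. Origin: centre of its underside.
- jar: Bystander: loose low jar, diameter 52 mm, 60 mm high, behind the stop. Origin: centre of its underside.
There are look-alikes about, which are no part of the job. Of the things like the carton, leave any that is red; of the rest the larger one is meant.

How it is judged:
By the outcome, as a careful person would: the job done as asked, in the order asked, and still so for the second after the job is handed in, with the robot touching nothing.
It also fails if it takes over 72 s, if anything falls off the work surface, if the arm or the gripper's body presses on something with over 40 N, if the wrist force passes 120 N, or if a joint passes its speed limit or range.

## Working session

There is one attempt and no reset: what is moved stays moved. The work goes in short steps, Python scripts to look and compute and a tool call to move; the robot and the scene stay as the last step left them, time stands still between calls to the robot, and variables do not carry over. Pictures are saved under pics/ and viewed, about 8 in all and at most 12, crops included, and the job is handed in when it is done.

Besides the shell and the picture viewer there is one more tool, called after "Request:" as a command line: name --argument value ..., lists and objects as JSON in quotes. arm_command: Moves the arm, as the interface text tells. Its arguments: {"type":"object","properties":{"rows":{"type":"string"},"squeeze":{"type":"number"}},"required":["rows"]}

```bash
mkdir -p pics; ls
python3 - <<'E'
from rig import readout, eyes, env
import cv2,numpy as np
np.set_printoptions(precision=4,suppress=True)
for n in("scene","top"):
    im=eyes.get_image(n); cv2.imwrite(f"pics/{n}0.png",im[:,:,::-1])
    m=eyes.camera_model(n); print(n,{k:(v if not hasattr(v,'shape') else v.tolist()) for k,v in m.items()})
s=readout.observe(); print(s["time_s"],s["position"],s["tool_rot"],s["ft_force"],s["grip_width"])
E
```

```text
pics
scene {'mtx': [[433.45861963400125, 0.0, 273.49594041482624], [0.0, 433.45861963400125, 210.153515417045], [0.0, 0.0, 1.0]], 'view': [[0.5364621325495001, 0.8438655204672127, 0.009968134581895128, -0.3426863227769445], [-0.6232837812761185, 0.3882153006874557, 0.6788270827760868, 0.3776306306106133], [0.5689689871500787, -0.3703780010728883, 0.7342305005804818, -1.5349184071650057], [0.0, 0.0, 0.0, 1.0]]}
top {'mtx': [[425.8070609758998, 0.0, 280.67481586088155], [0.0, 425.8070609758998, 208.19772719200463], [0.0, 0.0, 1.0]], 'view': [[-0.017048903702775998, -0.9996353044229934, -0.020942612866647014, 0.007025893862048956], [0.9906290891892638, -0.01972667743052313, 0.13514757063891866, -0.6413483179305396], [-0.13551141108623618, -0.018442243591842836, 0.9906041293658714, -1.079075736773264], [0.0, 0.0, 0.0, 1.0]]}
0.1 [ 0.245  -0.4921  0.2146] [[ 0.8952  0.4456 -0.0003]
 [ 0.4456 -0.8952  0.0013]
 [ 0.0003 -0.0013 -1.    ]] [-0.0068  0.3316  0.2431] 0.08548430302095456
```

View pics/scene0.png

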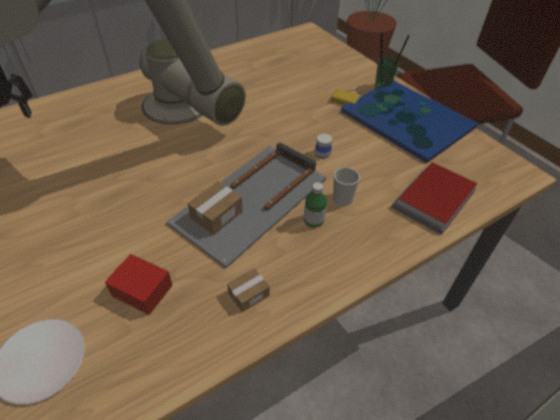

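View pics/top0.png

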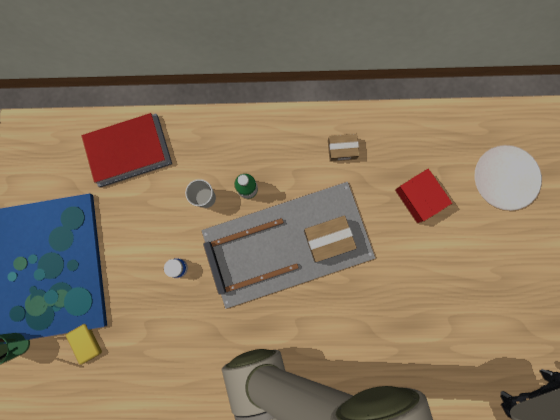

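The top view shows these candidates:
- **Large brown carton** on the board, at (330,239).
- **Small brown carton** on the table, at (344,147).
- **Red box**, at (424,196).

The large brown one is meant. The stop is at the left, around (215,268). The rails run from about (282,222) to (215,243) and from (298,267) to (230,288). I'll check the choice in a close crop.

```bash
cat > h.py <<'E'
import numpy as np, cv2
from rig import readout, eyes, env
np.set_printoptions(precision=4,suppress=True)
def cast(n,px,z):
    m=eyes.camera_model(n); K=np.array(m["mtx"]);V=np.array(m["view"])
    px=np.atleast_2d(px).astype(float)
    d=np.c_[px,np.ones(len(px))]@np.linalg.inv(K).T
    d[:,1:]*=-1
    R=V[:3,:3]; c=-R.T@V[:3,3]; d=d@R
    t=(z-c[2])/d[:,2]; return c+d*t[:,None]
def proj(n,P):
    m=eyes.camera_model(n); K=np.array(m["mtx"]);V=np.array(m["view"])
    p=np.atleast_2d(P)@V[:3,:3].T+V[:3,3]; p[:,1:]*=-1
    p=p@K.T; return p[:,:2]/p[:,2:]
E
python3 - <<'E'
from h import *
im=cv2.imread("pics/top0.png")
hsv=cv2.cvtColor(im,cv2.COLOR_BGR2HSV)
for n,p in dict(board=(300,240),wood=(330,320),carton=(320,230),tape=(330,240),rail=(250,231),cside=(345,257)).items(): print(n,hsv[p[1],p[0]])
m=((hsv[...,1]<60)&(hsv[...,2]>50)&(hsv[...,2]<170)).astype(np.uint8)
roi=np.zeros_like(m); roi[175:315,195:385]=1
m=cv2.morphologyEx(m*roi,cv2.MORPH_OPEN,np.ones((3,3)))
cs,_=cv2.findContours(m,0,2); c=max(cs,key=cv2.contourArea)
print(cv2.contourArea(c), cv2.boxPoints(cv2.minAreaRect(c)))
cr=cv2.resize(im[175:315,195:385],None,fx=4,fy=4,interpolation=cv2.INTER_CUBIC)
cv2.imwrite("pics/crop1.png",cr)
E
```

```text
board [ 20   6 122]
wood [ 17 100 171]
carton [ 17 106 137]
tape [ 23   6 179]
rail [ 13 142 124]
cside [30  6 85]
12689.0 [[197.6 230.8]
 [348.8 180.4]
 [374.8 258.4]
 [223.6 308.8]]
```

View pics/crop1.png

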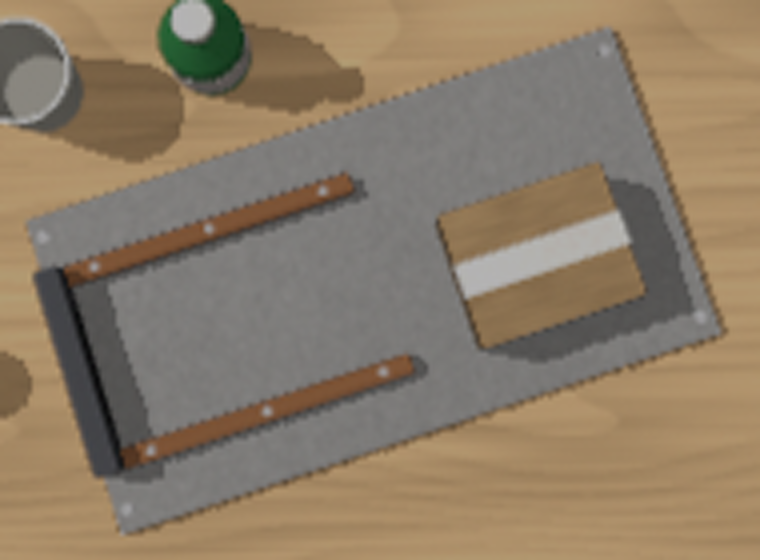

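```bash
cat >> h.py <<'E'
def rect(n,m,z):
    cs,_=cv2.findContours(m.astype(np.uint8),0,1); c=max(cs,key=cv2.contourArea)
    P=cast(n,c[:,0]+0.0,z)[:,:2]
    (cx,cy),(w,h),a=cv2.minAreaRect((P*1000).astype(np.float32))
    if w<h: w,h,a=h,w,a+90
    return np.array([cx,cy,w,h,(a+90)%180-90])  # mm, deg of long axis
def masks(im):
    hsv=cv2.cvtColor(im,cv2.COLOR_BGR2HSV); h,s,v=[hsv[...,i].astype(int) for i in range(3)]
    return h,s,v
E
python3 - <<'E'
from h import *
im=cv2.imread("pics/top0.png"); h,s,v=masks(im)
def box(x0,y0,x1,y1):
    r=np.zeros(im.shape[:2],bool); r[y0:y1,x0:x1]=1; return r
# board: polygon roi
r=np.zeros(im.shape[:2],np.uint8)
cv2.fillPoly(r,[np.array([[199,227],[353,177],[380,262],[222,312]])],1)
b=(s<50)&(r>0); b=cv2.morphologyEx(b.astype(np.uint8),cv2.MORPH_OPEN,np.ones((3,3)))
print("board",rect("top",b,.012))
rm=(s>115)&(h<16)&(v<150)
print("railR(top)",rect("top",rm&box(205,215,290,248),.028))
print("railL",rect("top",rm&box(220,260,302,295),.028))
c=((s>70)&box(302,212,360,265))|((v>150)&box(302,225,358,255)); c=cv2.morphologyEx(c.astype(np.uint8),cv2.MORPH_CLOSE,np.ones((5,5)));c=cv2.morphologyEx(c,cv2.MORPH_OPEN,np.ones((3,3)))
print("carton",rect("top",c,.072))
o=im.copy(); o[b>0]=(255,0,0); o[c>0]=(0,255,0);o[rm]=(0,0,255)
cv2.imwrite("pics/m1.png",cv2.resize(o[175:315,195:385],None,fx=4,fy=4,interpolation=0))
E
```

```text
board [548.3857 -17.4512 424.1569 218.2984 -72.5199]
railR(top) [581.2632  86.7004 198.0339  11.8521 -72.5782]
railL [446.714   97.4205  96.5194  10.6583 -72.7109]
carton [ 557.4459 -128.5409  111.8233   88.5975  -72.6171]
```

View pics/m1.png

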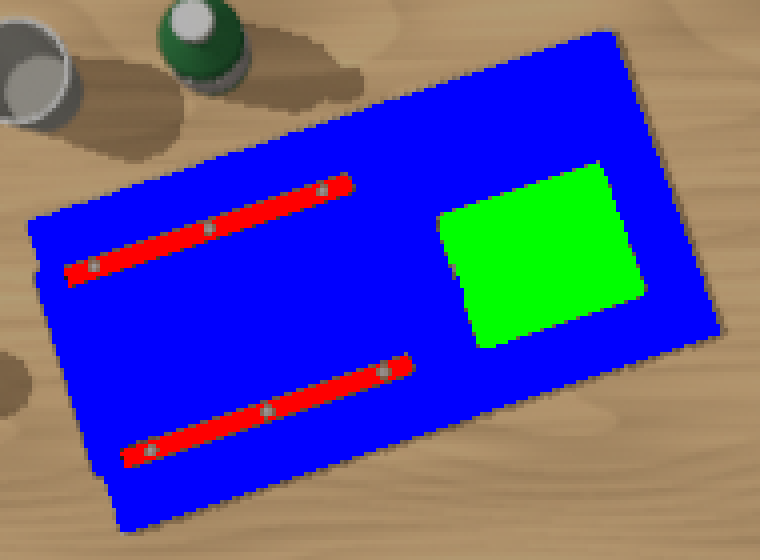

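The masks follow the carton's top, the rails and the board well. The left rail is split at its screw. Next I'll refine the yaw with edge fits, the tape and the second view.

```bash
cat >> h.py <<'E'
def sides(P,r):
    """fit lines to points P (mm) near each side of rect r; long-axis angle per side and offset in rect frame"""
    a=np.radians(r[4]); R=np.array([[np.cos(a),np.sin(a)],[-np.sin(a),np.cos(a)]]); L=(P-r[:2])@R.T
    out={}
    for k,ax,sg,half,oth in(("+l",0,1,r[2]/2,r[3]/2),("-l",0,-1,r[2]/2,r[3]/2),("+w",1,1,r[3]/2,r[2]/2),("-w",1,-1,r[3]/2,r[2]/2)):
        q=L[(abs(L[:,ax]*sg-half)<5)&(abs(L[:,1-ax])<oth-8)]
        vx,vy,x0,y0=cv2.fitLine(q.astype(np.float32),cv2.DIST_HUBER,0,.01,.01).ravel()
        ang=np.degrees(np.arctan2(vy,vx)); ang=(ang+90)%180-90 if ax else (ang)%180-90
        out[k]=(round(r[4]+ang,2),round(float((x0,y0)[ax]),2),len(q))
    return out
def cont(n,m,z):
    cs,_=cv2.findContours(m.astype(np.uint8),0,1); c=max(cs,key=cv2.contourArea)
    return cast(n,c[:,0],z)[:,:2]*1000
def box(x0,y0,x1,y1):
    r=np.zeros((420,560),bool); r[y0:y1,x0:x1]=1; return r
E
python3 - <<'E'
from h import *
im=cv2.imread("pics/top0.png"); h,s,v=masks(im)
for n in("top","scene"):
    V=np.array(eyes.camera_model(n)["view"]); print(n,"cam",-V[:3,:3].T@V[:3,3])
c=((s>70)&box(302,212,360,265))|((v>150)&box(302,225,358,255)); c=cv2.morphologyEx(c.astype(np.uint8),cv2.MORPH_CLOSE,np.ones((5,5)));c=cv2.morphologyEx(c,cv2.MORPH_OPEN,np.ones((3,3)))
print("carton",sides(cont("top",c,.072),rect("top",c,.072)))
t=(s<40)&(v>150)&box(302,225,358,255)
print("tape",rect("top",t,.072),sides(cont("top",t,.072),rect("top",t,.072)))
rm=(s>100)&(h<16)&(v<150)
for B in((205,215,290,248),(220,260,302,295)):
    m=cv2.morphologyEx((rm&box(*B)).astype(np.uint8),cv2.MORPH_CLOSE,np.ones((7,7))); r=rect("top",m,.028)
    print("rail",r,sides(cont("top",m,.028),r))
print("rows along the carton's left edge"); 
for y in(235,245,255): print(y,[tuple(int(q) for q in (s[y,x],v[y,x])) for x in range(302,318)])
sc=cv2.imread("pics/scene0.png"); cv2.imwrite("pics/crop2.png",cv2.resize(sc[130:270,160:350],None,fx=4,fy=4,interpolation=cv2.INTER_CUBIC))
E
```

```text
top cam [ 0.4892 -0.0255  1.1558]
scene cam [ 1.2925 -0.4259  0.8741]
carton {'+l': (np.float64(-72.99), 54.62, 27), '-l': (np.float64(-72.17), -54.09, 28), '+w': (np.float64(-72.62), 43.47, 35), '-w': (np.float64(-72.52), -42.88, 36)}
tape [ 558.2923 -129.4807  109.5188   21.5804  -72.6571] {'+l': (np.float64(-92.23), 53.48, 2), '-l': (np.float64(-91.51), -53.53, 2), '+w': (np.float64(-72.66), 9.97, 35), '-w': (np.float64(-72.1), -9.74, 34)}Traceback (most recent call last):
  File "<stdin>", line 12, in <module>
  File "h.py", line 30, in sides
    vx,vy,x0,y0=cv2.fitLine(q.astype(np.float32),cv2.DIST_HUBER,0,.01,.01).ravel()
                ~~~~~~~~~~~^^^^^^^^^^^^^^^^^^^^^^^^^^^^^^^^^^^^^^^^^^^^^^^
cv2.error: OpenCV(4.12.0) /io/opencv/modules/imgproc/src/linefit.cpp:50: error: (-215:Assertion failed) count > 0 in function 'fitLine2D_wods'
```

Run:
```python
from h import *
im=cv2.imread("pics/top0.png"); h,s,v=masks(im)
rm=(s>100)&(h<16)&(v<150); C=[]
for B in((205,215,290,248),(220,260,302,295)):
    m=cv2.morphologyEx((rm&box(*B)).astype(np.uint8),cv2.MORPH_CLOSE,np.ones((7,7))); r=rect("top",m,.028)
    P=cont("top",m,.028); vx,vy,x0,y0=cv2.fitLine(P.astype(np.float32),cv2.DIST_L2,0,.01,.01).ravel()
    print("rail",r,"line ang",np.degrees(np.arctan(vy/vx))); C.append(r[:2])
C=np.array(C)
d=C[0]-C[1]; print("gap",np.hypot(*d),"perp ang",np.degrees(np.arctan2(d[1],d[0]))-90)
mid=C.mean(0)
for a in(107.42,):
    a=np.radians(a); X=np.array([np.cos(a),np.sin(a)]);Y=np.array([-X[1],X[0]])
    O=mid-92*X; print("board origin from rails",O)
    for n,p in(("carton",(557.45,-128.54)),("tape",(558.3,-129.48)),("boardrect",(548.39,-17.45)),("C0",C[0]),("C1",C[1])):
        q=np.array(p)-O; print(n,q@X,q@Y)
```

```text
rail [581.2632  86.7004 198.0339  11.8521 -72.5782] line ang -72.53895
rail [461.754   49.1403 199.1825  12.3224 -72.7242] line ang -72.6646
gap 125.2725460117267 perp ang -72.55280320688188
board origin from rails [549.051  -19.8601]
carton -106.20980697119758 24.522095998474562
tape -107.3611624902557 23.99249193057642
boardrect 2.4974757766073323 -0.09087573573084831
C0 92.0297317831983 -62.636265949417144
C1 91.97026821680171 62.636265949417144
```

Lane and carton, measured in the top view:
- **Lane frame:** yaw 107.4°, origin about (549,-20) mm.
- **Carton:** board position (-107, +24), already square to the lane within about 0.5°. Both rails and the tape agree on the direction.

Plan:
1. Push the carton's robot-side face by 24 mm, using both fingers spread along the lane so it stays square.
2. Go behind it and push it in.

First I turn +9° and move to board (-107, 125).

Request:
arm_command --rows "0.2 0 0 0 0 0 4.5; 0.2 0 0 0 0 0 4.5; 0.2 30.6 -25.2 0 0 0 0; 0.2 30.6 -25.2 0 0 0 0; 0.2 30.6 -25.2 0 0 0 0"

```text
time_s: 0.52
position: [0.3102, -0.3914, 0.2146]
tool_rot: [[0.954, 0.298, -0.0], [0.298, -0.954, 0.001], [0.0, -0.001, -1.0]]
ft_force: [0.7, 0.0, 0.6]
grip_width: 0.0681
```

Request:
arm_command --rows "0.2 30.6 -25.2 0 0 0 0; 0.2 30.6 -25.2 0 0 0 0; 0.2 30.6 -25.2 0 0 0 0; 0.2 30.6 -25.2 0 0 0 0; 0.2 30.6 -25.2 0 0 0 0"

```text
time_s: 0.93
position: [0.4186, -0.2247, 0.215]
tool_rot: [[0.954, 0.3, -0.0], [0.3, -0.954, 0.0], [-0.0, -0.0, -1.0]]
ft_force: [0.0, -1.0, 0.2]
grip_width: 0.0686
```

```bash
cat >> h.py <<'E'
A=np.radians(107.42); BX=np.array([np.cos(A),np.sin(A)]);BY=np.array([-BX[1],BX[0]]); BO=np.array([549.05,-19.86])
def tb(p): q=np.asarray(p)[:2]-BO; return np.array([q@BX,q@BY])
def stat():
    s=readout.observe(); p=s["position"]*1000; R=s["tool_rot"]
    print("t",round(s["time_s"],2),"board",tb(p),"z",p[2],"yaw-lane",np.degrees(np.arctan2(R[1,0],R[0,0]))-107.42,"tilt",R[:2,2],"F",s["ft_force"],"w",s["grip_width"])
E
python3 -c "from h import *; stat()"
```

```text
t 0.93 board [-156.4439  185.7697] z 215.00337802807655 yaw-lane -89.97622219716715 tilt [-0.0003  0.0002] F [ 0.0227 -0.9973  0.1561] w 0.06859882504076971
```

Request:
arm_command --rows "0.2 30 -25 0 0 0 0; 0.2 30 -25 0 0 0 0; 0.2 0 0 40 0 0 0; 0.2 0 0 40 0 0 0; 0.2 0 0 40 0 0 0"

```text
time_s: 1.35
position: [0.4606, -0.16, 0.0939]
tool_rot: [[0.953, 0.302, 0.001], [0.302, -0.953, -0.001], [0.001, 0.001, -1.0]]
ft_force: [0.2, -1.1, -0.5]
grip_width: 0.0679
```

Request:
arm_command --rows "0.2 0 0 30 0 0 0; 0.2 0 0 15 0 0 0; 0.2 0 0 0 0 0 0; 0.2 0 0 0 0 0 0"

```text
time_s: 1.68
position: [0.4602, -0.1609, 0.05]
tool_rot: [[0.954, 0.3, -0.001], [0.3, -0.954, 0.001], [-0.001, -0.001, -1.0]]
ft_force: [0.1, -0.3, 0.8]
grip_width: 0.0683
```

Run:
```python
from h import *; stat()
a=eyes.get_image("top")[:,:,::-1][150:330,190:390]; b=eyes.get_image("scene")[:,:,::-1][90:270,150:350]
cv2.imwrite("pics/p2.png",cv2.resize(np.hstack([a,b]),None,fx=2,fy=2,interpolation=cv2.INTER_CUBIC))
```

```text
t 1.68 board [-107.9399  126.9737] z 49.973683155093696 yaw-lane -89.96263068177319 tilt [-0.0012  0.0008] F [ 0.0987 -0.3164  0.8259] w 0.06825983799439145
```

View pics/p2.png

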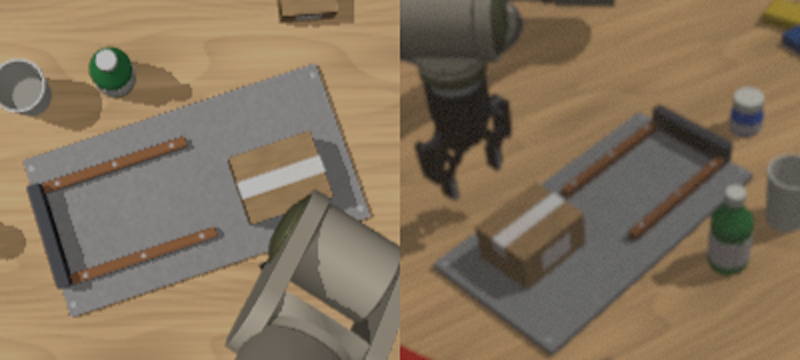

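The two-pane picture has the top view on the left and the scene view on the right. The gripper stands on the robot side, square to the carton at around (280,230), with the carton untouched. I'll lower 10 mm, then approach and push slowly.

Request:
arm_command --rows "0.2 0 0 10 0 0 0; 0.2 15 0 0 0 0 0; 0.2 13 0 0 0 0 0; 0.2 6 0 0 0 0 0; 0.2 4 0 0 0 0 0"

```text
time_s: 2.2
position: [0.4976, -0.1496, 0.0412]
tool_rot: [[0.954, 0.301, 0.002], [0.301, -0.954, -0.001], [0.002, 0.002, -1.0]]
ft_force: [-0.4, 0.3, -0.4]
grip_width: 0.0688
```

Request:
arm_command --rows "0.2 4 0 0 0 0 0; 0.2 4 0 0 0 0 0; 0.2 4 0 0 0 0 0; 0.2 4 0 0 0 0 0; 0.2 4 0 0 0 0 0"

```text
time_s: 2.62
position: [0.5155, -0.1436, 0.0402]
tool_rot: [[0.954, 0.3, -0.001], [0.3, -0.954, -0.0], [-0.001, -0.0, -1.0]]
ft_force: [-3.7, -1.7, 2.0]
grip_width: 0.068
```

Request:
arm_command --rows "0.2 4 0 0 0 0 0; 0.2 2 0 0 0 0 0; 0.2 0 0 0 0 0 0; 0.2 0 0 0 0 0 0"

```text
time_s: 2.95
position: [0.5217, -0.1416, 0.0401]
tool_rot: [[0.954, 0.3, 0.001], [0.3, -0.954, 0.0], [0.001, 0.0, -1.0]]
ft_force: [0.2, 0.1, 0.0]
grip_width: 0.0686
```

```bash
cat >> h.py <<'E'
def tape(B,z=.072,thr=150):
    im=np.ascontiguousarray(eyes.get_image("top")[:,:,::-1]); h,s,v=masks(im)
    t=(s<40)&(v>thr)&box(*B)
    n,l,st,_=cv2.connectedComponentsWithStats(t.astype(np.uint8)); t=l==1+st[1:,4].argmax()
    r=rect("top",t,z); print("tape board",tb(r[:2]),r[2:4],"yaw-lane",(r[4]-107.42+90)%180-90,sides(cont("top",t,z),r)); return im
E
python3 - <<'E'
from h import *; stat()
im=tape((290,205,365,260)); cv2.imwrite("pics/p3.png",cv2.resize(im[150:330,190:390],None,fx=4,fy=3.3))
E
```

```text
t 2.95 board [-107.9934   62.5004] z 40.060444934911864 yaw-lane -89.95826785166103 tilt [0.0008 0.0001] F [0.1915 0.0804 0.0027] w 0.06855627466228233
tape board [-143.4657   64.1381] [90.3024 42.1016] yaw-lane -45.3267497253418 {'+l': (np.float64(70.5), 41.85, 4), '-l': (np.float64(74.05), -42.76, 7), '+w': (np.float64(62.68), 19.98, 21), '-w': (np.float64(61.02), -19.38, 26)}
```

View pics/p3.png

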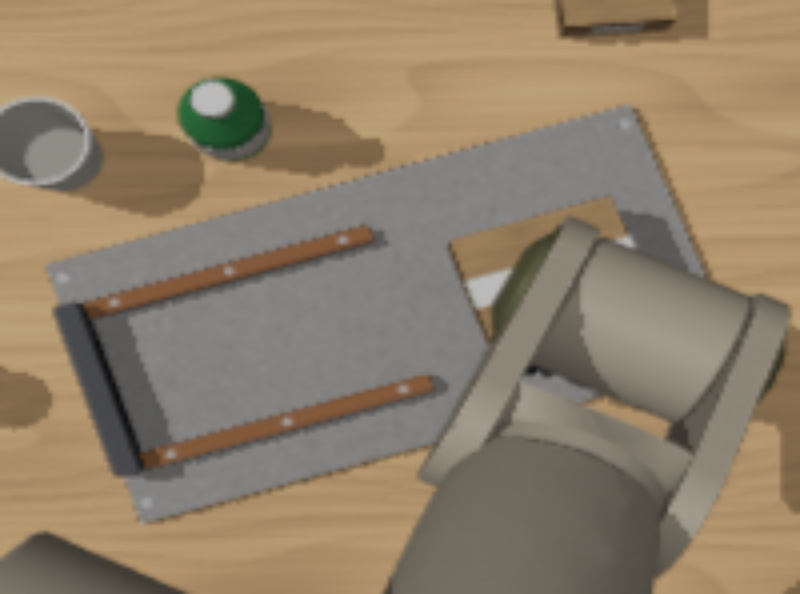

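The arm hides most of the tape, but the carton's far long edge is visible, from (303,224) to (343,210) in full-image pixels. I'll measure that edge.

```bash
cat >> h.py <<'E'
def far(B):
    """board position of the carton top's far (board -y) edge: points (x,y) fitted"""
    im=np.ascontiguousarray(eyes.get_image("top")[:,:,::-1]); h,s,v=masks(im); m=(s>70)&box(*B); P=[]
    for x in range(B[0],B[2]):
        c=np.flatnonzero(m[:,x]); c=c[c>0]
        if len(c)>4: P.append((x,c[0]-.5))
    Q=np.array([tb(p) for p in cast("top",np.array(P),.072)[:,:2]*1000])
    vx,vy,x0,y0=cv2.fitLine(Q.astype(np.float32),cv2.DIST_HUBER,0,.01,.01).ravel()
    print("far edge x",Q[:,0].min(),Q[:,0].max(),"y at mid",x0,y0,"slope deg",np.degrees(np.arctan(vy/vx)),len(Q),"resid",np.std(Q[:,1]-y0-(Q[:,0]-x0)*vy/vx)); return im
E
python3 -c "
from h import *
far((305,200,340,235))"
```

```text
far edge x -152.33535163482497 -60.74538123574073 y at mid -102.8638 -36.366386 slope deg -0.038737908 32 resid 0.7012110584660689
```

It's still square, and its centre is at about y=+7.5. I'll push 7.5 mm more, then back off and measure with a clear view.

Request:
arm_command --rows "0.2 4 0 0 0 0 0; 0.2 3.5 0 0 0 0 0; 0.2 0 0 0 0 0 0; 0.2 0 0 0 0 0 0; 0.2 -20 0 0 0 0 0"

```text
time_s: 3.47
position: [0.5117, -0.1453, 0.0402]
tool_rot: [[0.953, 0.301, 0.003], [0.301, -0.953, -0.001], [0.003, 0.002, -1.0]]
ft_force: [-0.4, -0.3, 0.5]
grip_width: 0.0686
```

Request:
arm_command --rows "0.2 -40 0 0 0 0 0; 0.2 -30 0 -30 0 0 0; 0.2 0 25 -25 0 0 6.5; 0.2 -30 25 0 0 0 6.5; 0.2 -30 15 0 0 0 6.5"

```text
time_s: 3.88
position: [0.3982, -0.2407, 0.0962]
tool_rot: [[0.999, -0.04, 0.004], [-0.04, -0.999, -0.005], [0.005, 0.004, -1.0]]
ft_force: [-0.5, -1.0, -0.5]
grip_width: 0.0685
```

Run:
```python
from h import *; stat()
far((303,200,342,235))
im=tape((295,215,360,255),thr=160)
cv2.imwrite("pics/p4.png",cv2.resize(im[150:330,190:390],None,fx=4,fy=3.3))
```

```text
t 3.88 board [-165.6054  210.017 ] z 96.16573349448016 yaw-lane -109.73328559755159 tilt [ 0.0045 -0.0046] F [-0.5492 -1.0145 -0.4796] w 0.06850572120932164
far edge x -160.62625623500637 -57.560370138863966 y at mid -109.47651 -44.48353 slope deg 0.044086803 39 resid 0.6960122480917298
tape board [-107.2725   -0.044 ] [108.9944  21.7066] yaw-lane -0.048057479858414354 {'+l': (np.float64(-92.18), 54.07, 2), '-l': (np.float64(-91.46), -53.68, 3), '+w': (np.float64(-72.59), 10.04, 34), '-w': (np.float64(-71.98), -9.74, 34)}
```

The carton is now at board (-107, 0), square within about 0.1°. Next I turn the tool to face down the lane (-110° about tool z, which suits joint 6) while rising, then go behind the carton.

Request:
arm_command --rows "0.4 0 0 -25 0 0 -6.8; 0.4 0 0 -25 0 0 -6.8; 0.4 0 0 0 0 0 -6.8; 0.4 0 0 0 0 0 -6.8; 0.4 0 0 0 0 0 -6.8"

```text
time_s: 4.4
position: [0.3979, -0.2374, 0.145]
tool_rot: [[0.845, 0.536, 0.001], [0.536, -0.845, -0.001], [0.001, 0.001, -1.0]]
ft_force: [0.8, 0.5, 0.1]
grip_width: 0.0513
```

Request:
arm_command --rows "0.4 0 0 0 0 0 -6.8; 0.4 0 0 0 0 0 -6.8; 0.4 0 0 0 0 0 -6.8; 0.4 0 0 0 0 0 -6.8; 0.4 0 0 0 0 0 -6.8"

```text
time_s: 4.82
position: [0.3978, -0.2373, 0.1446]
tool_rot: [[0.401, 0.916, 0.001], [0.916, -0.401, -0.0], [0.0, 0.001, -1.0]]
ft_force: [1.0, -0.5, -0.2]
grip_width: 0.0517
```

Request:
arm_command --rows "0.4 0 0 0 0 0 -6.8; 0.4 0 0 0 0 0 -6.8; 0.4 0 0 0 0 0 -6.8; 0.4 0 0 0 0 0 -6.8; 0.4 0 0 0 0 0 -6.8"

```text
time_s: 5.23
position: [0.3978, -0.2373, 0.1446]
tool_rot: [[-0.18, 0.984, 0.001], [0.984, 0.18, 0.0], [-0.0, 0.001, -1.0]]
ft_force: [-0.1, -0.4, -0.1]
grip_width: 0.0514
```

Request:
arm_command --rows "0.4 0 0 0 0 0 -6.8; 0.4 0 0 0 0 0 0; 0.4 0 0 0 0 0 0"

```text
time_s: 5.48
position: [0.3976, -0.2374, 0.1446]
tool_rot: [[-0.286, 0.958, 0.0], [0.958, 0.286, -0.0], [-0.0, 0.0, -1.0]]
ft_force: [-0.6, 0.9, 0.0]
grip_width: 0.0516
```

```bash
python3 -c "
from h import *
stat()"
```

```text
t 5.48 board [-162.2157  209.6056] z 144.6166424423375 yaw-lane -0.803779977041998 tilt [ 0.0004 -0.    ] F [-0.6312  0.8731  0.033 ] w 0.05156492209013894
```

Request:
arm_command --rows "0.4 0 0 0 0 0 -0.8; 0.4 -6.8 35 0 0 0 0; 0.4 -6.8 35 0 0 0 0; 0.4 -6.8 35 0 0 0 0; 0.4 -6.8 35 0 0 0 0"

```text
time_s: 5.9
position: [0.5406, -0.2208, 0.1446]
tool_rot: [[-0.3, 0.954, 0.0], [0.954, 0.3, -0.0], [-0.0, 0.0, -1.0]]
ft_force: [-0.2, -0.2, -0.5]
grip_width: 0.0515
```

Request:
arm_command --rows "0.4 -6.8 35 0 0 0 0; 0.4 -6.8 34.6 0 0 0 0; 0.4 0 0 0 0 0 0; 0.4 0 0 30 0 0 0; 0.4 0 0 0 0 0 0"

```text
time_s: 6.32
position: [0.6078, -0.212, 0.1098]
tool_rot: [[-0.301, 0.954, -0.007], [0.954, 0.301, 0.004], [0.006, -0.005, -1.0]]
ft_force: [-0.9, 1.6, -1.3]
grip_width: 0.0518
```

```bash
python3 -c "
from h import *
stat()"
```

```text
t 6.32 board [-200.8772    1.4617] z 109.79526369263873 yaw-lane 0.09016126471287578 tilt [-0.007  0.004] F [-0.9378  1.5811 -1.2784] w 0.05183495235929177
```

Request:
arm_command --rows "0.4 -3 1 30 0 0 0; 0.4 0 0 25 0 0 0; 0.4 0 0 15 0 0 0; 0.4 0 0 0 0 0 0; 0.4 0 0 0 0 0 0"

```text
time_s: 6.73
position: [0.611, -0.216, 0.0451]
tool_rot: [[-0.301, 0.954, -0.001], [0.954, 0.301, 0.0], [0.001, -0.001, -1.0]]
ft_force: [0.2, 0.4, 0.7]
grip_width: 0.0513
```

```bash
python3 -c "
from h import *
stat()"
```

```text
t 6.73 board [-205.7439   -0.4181] z 45.11207008103151 yaw-lane 0.08052292401636407 tilt [-0.0007  0.0004] F [0.196  0.3769 0.6707] w 0.051324317279980686
```

Request:
arm_command --rows "0.4 12 0 5 0 0 0; 0.4 10 0 0 0 0 0; 0.4 6 0 0 0 0 0; 0.4 4 0 0 0 0 0; 0.4 5 0 0 0 0 0"

```text
time_s: 7.15
position: [0.6008, -0.1811, 0.041]
tool_rot: [[-0.302, 0.953, 0.003], [0.953, 0.302, -0.002], [-0.003, 0.002, -1.0]]
ft_force: [1.2, -4.5, 1.9]
grip_width: 0.0513
```

Request:
arm_command --rows "0.4 5 0 0 0 0 0; 0.4 5 0 0 0 0 0; 0.4 6 0 0 0 0 0; 0.4 6 0 0 0 0 0; 0.4 6 0 0 0 0 0"

```text
time_s: 7.57
position: [0.5915, -0.1535, 0.0397]
tool_rot: [[-0.302, 0.953, 0.0], [0.953, 0.302, -0.0], [-0.0, 0.0, -1.0]]
ft_force: [0.8, -3.4, 2.1]
grip_width: 0.051
```

Run:
```python
from h import *; stat()
im=far((295,205,325,240))
cv2.imwrite("pics/p5.png",cv2.resize(im[150:330,190:390],None,fx=4,fy=3.3))
```

```text
t 7.57 board [-140.246    -0.5004] z 39.65512689129525 yaw-lane 0.1337161667813973 tilt [ 0.0002 -0.0002] F [ 0.7958 -3.401   2.0625] w 0.05102360021042664
far edge x -116.24746316799076 -36.52734178204331 y at mid -66.5219 -43.94794 slope deg 1.7584261 27 resid 6.3874485567027115
```

View pics/p5.png

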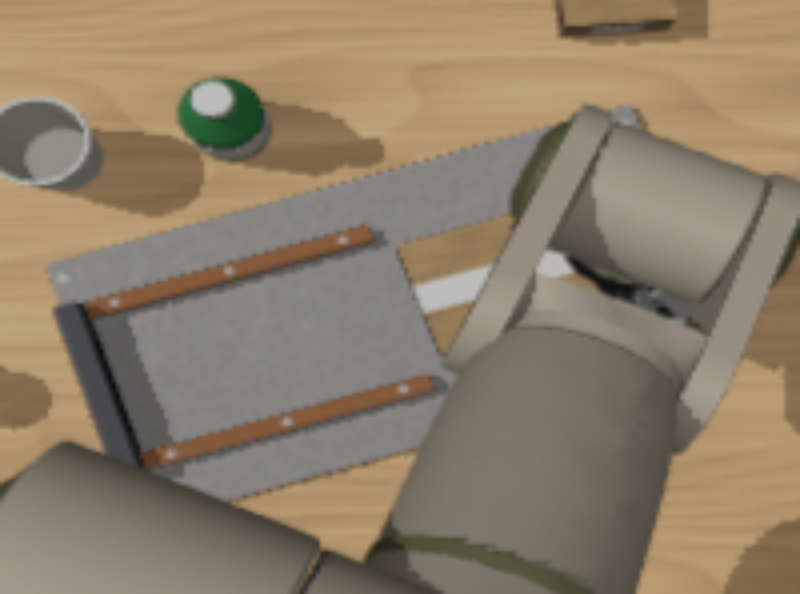

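The carton nose, (400,243) to (440,352) in the crop, faces the mouth and looks centred between the rail ends. I'll measure the visible far edge and tape.

```bash
cat >> h.py <<'E'
def lane(B,TB):
    im=far(B); h,s,v=masks(im); t=(s<40)&(v>160)&box(*TB); up=[];lo=[]
    for x in range(TB[0],TB[2]):
        c=np.flatnonzero(t[:,x])
        if 4<len(c)<14: up.append((x,c[0]-.5)); lo.append((x,c[-1]+.5))
    Q=[np.array([tb(p) for p in cast("top",np.array(k),.072)[:,:2]*1000]) for k in(up,lo)]
    print("tape y",Q[0][:,1].mean(),Q[1][:,1].mean(),"slopes",[round(float(np.degrees(np.arctan(np.polyfit(q[:,0],q[:,1],1)[0]))),2) for q in Q],len(up))
E
python3 -c "
from h import *
lane((292,205,315,240),(297,225,308,248))"
```

```text
far edge x -87.54583280049995 -28.43775733682143 y at mid -58.090157 -43.706993 slope deg -0.017994663 23 resid 0.6544793120378156
tape y -10.621167062299058 12.348135356390026 slopes [-0.25, -7.04] 11
```

Square, and centred within 1 mm. I'll keep pushing.

Request:
arm_command --rows "0.4 6 0 0 0 0 0; 0.4 6 0 0 0 0 0; 0.4 6 0 0 0 0 0; 0.4 6 0 0 0 0 0; 0.4 6 0 0 0 0 0"

```text
time_s: 8.08
position: [0.5821, -0.1245, 0.0393]
tool_rot: [[-0.302, 0.953, -0.001], [0.953, 0.302, 0.001], [0.001, -0.001, -1.0]]
ft_force: [-0.1, -2.5, -1.3]
grip_width: 0.0511
```

Request:
arm_command --rows "0.4 6 0 0 0 0 0; 0.4 6 0 0 0 0 0; 0.4 6 0 0 0 0 0; 0.4 6 0 0 0 0 0; 0.4 6 0 0 0 0 0"

```text
time_s: 8.5
position: [0.5733, -0.0961, 0.0396]
tool_rot: [[-0.302, 0.953, -0.0], [0.953, 0.302, 0.0], [0.0, -0.0, -1.0]]
ft_force: [0.5, -1.3, -1.4]
grip_width: 0.0513
```

Run:
```python
from h import *; stat()
lane((270,215,295,246),(276,230,290,256))
```

```text
t 8.5 board [-80.0496  -0.328 ] z 39.57294654481145 yaw-lane 0.13960848637889 tilt [-0.      0.0001] F [ 0.501  -1.3054 -1.4119] w 0.05126034194032062
far edge x -35.008468898552024 24.122577564311282 y at mid 3.96046 -62.43918 slope deg -12.206601 23 resid 7.8821058779384785
tape y -10.677238097662286 19.570411908941963 slopes [-0.22, -48.65] 10
```

Run:
```python
from h import *
a=eyes.get_image("top")[:,:,::-1][190:300,200:350]; b=eyes.get_image("scene")[:,:,::-1][130:240,180:330]
cv2.imwrite("pics/p6.png",cv2.resize(np.hstack([a,b]),(800,293),interpolation=cv2.INTER_CUBIC))
```

```text
(no output)
```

View pics/p6.png

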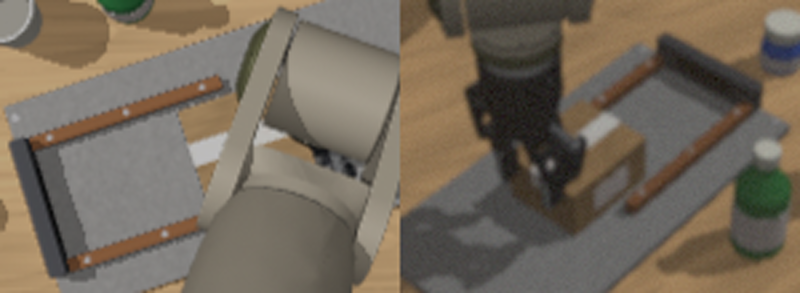

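The nose is in the mouth, with clear gaps on both sides. The tape's far edge is unchanged (y=-10.7, slope -0.2°). I'll continue in steps and watch that edge.

Request:
arm_command --rows "0.4 7 0 0 0 0 0; 0.4 7 0 0 0 0 0; 0.4 7 0 0 0 0 0; 0.4 7 0 0 0 0 0; 0.4 7 0 0 0 0 0"

```text
time_s: 9.07
position: [0.5629, -0.0627, 0.0398]
tool_rot: [[-0.302, 0.953, 0.001], [0.953, 0.302, -0.0], [-0.0, 0.0, -1.0]]
ft_force: [1.3, -2.7, 0.7]
grip_width: 0.0514
```

Request:
arm_command --rows "0.4 7 0 0 0 0 0; 0.4 7 0 0 0 0 0; 0.4 7 0 0 0 0 0; 0.4 7 0 0 0 0 0; 0.4 7 0 0 0 0 0"

```text
time_s: 9.48
position: [0.5523, -0.0294, 0.0397]
tool_rot: [[-0.302, 0.953, 0.0], [0.953, 0.302, -0.0], [-0.0, 0.0, -1.0]]
ft_force: [1.3, -3.3, 2.6]
grip_width: 0.0511
```

```bash
cat >> h.py <<'E'
def tedge(x0,x1):
    h,s,v=masks(np.ascontiguousarray(eyes.get_image("top")[:,:,::-1])); t=(s<40)&(v>160)&box(x0,220,x1,285)
    P=[(x,np.flatnonzero(t[:,x])[0]-.5) for x in range(x0,x1) if t[:,x].sum()>4]
    Q=np.array([tb(p) for p in cast("top",np.array(P),.072)[:,:2]*1000]); f=np.polyfit(Q[:,0],Q[:,1],1)
    print("tape far edge",Q[:,0].min(),Q[:,0].max(),"y",Q[:,1].mean(),"slope",np.degrees(np.arctan(f[0])),"resid",np.std(Q[:,1]-np.polyval(f,Q[:,0])))
E
python3 - <<'E'
from h import *; stat(); tedge(240,264)
E
```

```text
t 9.48 board [-10.0898  -0.2624] z 39.72658243377015 yaw-lane 0.14189675604079355 tilt [ 0.0004 -0.0002] F [ 1.3161 -3.3022  2.6249] w 0.05110352867194204
tape far edge 93.00556943568942 105.84153872448147 y -10.669336595950588 slope -3.7543212181477355 resid 0.5878801526285267
```

Request:
arm_command --rows "0.4 7 0 0 0 0 0; 0.4 7 0 0 0 0 0; 0.4 7 0 0 0 0 0; 0.4 7 0 0 0 0 0; 0.4 7 0 0 0 0 0"

```text
time_s: 9.95
position: [0.5415, 0.0041, 0.0395]
tool_rot: [[-0.302, 0.953, -0.0], [0.953, 0.302, 0.0], [0.0, -0.0, -1.0]]
ft_force: [0.8, -2.9, 0.5]
grip_width: 0.051
```

Request:
arm_command --rows "0.4 7 0 0 0 0 0; 0.4 7 0 0 0 0 0; 0.4 6 0 0 0 0 0; 0.4 5 0 0 0 0 0; 0.4 4 0 0 0 0 0"

```text
time_s: 10.37
position: [0.5328, 0.0317, 0.0395]
tool_rot: [[-0.302, 0.953, -0.0], [0.953, 0.302, 0.0], [0.0, -0.0, -1.0]]
ft_force: [0.6, -2.1, -0.8]
grip_width: 0.0512
```

Request:
arm_command --rows "0.4 3 0 0 0 0 0; 0.4 3 0 0 0 0 0; 0.4 3 0 0 0 0 0; 0.4 2 0 0 0 0 0"

```text
time_s: 10.7
position: [0.5296, 0.0418, 0.0395]
tool_rot: [[-0.302, 0.953, -0.0], [0.953, 0.302, 0.0], [0.0, -0.0, -1.0]]
ft_force: [-0.2, -2.2, -1.6]
grip_width: 0.051
```

Run:
```python
from h import *; stat(); tedge(212,235)
```

```text
t 10.7 board [64.5972  0.0792] z 39.51865017600009 yaw-lane 0.13412006912865593 tilt [-0.0002  0.0001] F [-0.2083 -2.1741 -1.5878] w 0.05100509936838503Traceback (most recent call last):
  File "<stdin>", line 1, in <module>
  File "h.py", line 68, in tedge
    Q=np.array([tb(p) for p in cast("top",np.array(P),.072)[:,:2]*1000]); f=np.polyfit(Q[:,0],Q[:,1],1)
                               ~~~~^^^^^^^^^^^^^^^^^^^^^^^^
  File "h.py", line 7, in cast
    d=np.c_[px,np.ones(len(px))]@np.linalg.inv(K).T
      ~~~~~~~~~~~~~~~~~~~~~~~~~~^~~~~~~~~~~~~~~~~~~
ValueError: matmul: Input operand 1 has a mismatch in its core dimension 0, with gufunc signature (n?,k),(k,m?)->(n?,m?) (size 3 is different from 1)
```

Continue gently until the force shows the stop.

Request:
arm_command --rows "0.4 2 0 0 0 0 0; 0.4 2 0 0 0 0 0; 0.4 1 0 0 0 0 0"

```text
time_s: 11.0
position: [0.5282, 0.0464, 0.0395]
tool_rot: [[-0.302, 0.953, -0.0], [0.953, 0.302, 0.0], [0.0, -0.0, -1.0]]
ft_force: [0.8, -1.5, -1.3]
grip_width: 0.0513
```

Request:
arm_command --rows "0.4 1 0 0 0 0 0; 0.4 1 0 0 0 0 0"

```text
time_s: 11.17
position: [0.5277, 0.0479, 0.0396]
tool_rot: [[-0.302, 0.953, 0.0], [0.953, 0.302, -0.001], [-0.001, -0.0, -1.0]]
ft_force: [-0.3, -8.8, 0.6]
grip_width: 0.0512
```

Request:
arm_command --rows "0.4 1 0 0 0 0 0; 0.4 0 0 0 0 0 0"

```text
time_s: 11.33
position: [0.5277, 0.0479, 0.0398]
tool_rot: [[-0.302, 0.953, 0.001], [0.953, 0.302, -0.002], [-0.003, -0.0, -1.0]]
ft_force: [0.2, -10.3, -0.1]
grip_width: 0.0513
```

Run:
```python
from h import *; stat()
```

```text
t 11.33 board [71.0295  0.0939] z 39.77354163234351 yaw-lane 0.14601200611926402 tilt [ 0.0007 -0.0024] F [  0.2253 -10.3057  -0.1263] w 0.05130227315231459
```

The TCP stalled at x=71.0 mm, where it should be with the carton home, and the force rose to 10 N. One more 1 mm nudge to seat it, then I'll back straight off, rise and clear the view.

Request:
arm_command --rows "0.4 1 0 0 0 0 0; 0.4 0 0 0 0 0 0; 0.4 -5 0 0 0 0 0; 0.4 -15 0 0 0 0 0; 0.4 -20 0 0 0 0 0"

```text
time_s: 11.75
position: [0.5388, 0.0127, 0.0396]
tool_rot: [[-0.303, 0.953, -0.001], [0.953, 0.303, 0.001], [0.001, -0.0, -1.0]]
ft_force: [0.5, -0.2, -0.2]
grip_width: 0.0513
```

Request:
arm_command --rows "0.4 -20 0 0 0 0 0; 0.4 0 0 -35 0 0 0; 0.4 0 0 -35 0 0 0; 0.4 0 0 -35 0 0 0; 0.4 0 0 -35 0 0 0"

```text
time_s: 12.17
position: [0.5447, -0.0068, 0.1812]
tool_rot: [[-0.302, 0.953, -0.001], [0.953, 0.302, 0.001], [0.001, -0.0, -1.0]]
ft_force: [0.8, 0.9, 0.7]
grip_width: 0.0512
```

Request:
arm_command --rows "0.4 -30 -25 0 0 0 0; 0.4 -30 -25 0 0 0 0; 0.4 -30 -25 0 0 0 0; 0.4 -30 -25 0 0 0 0; 0.4 -30 -25 0 0 0 0"

```text
time_s: 12.58
position: [0.4703, -0.1888, 0.1797]
tool_rot: [[-0.302, 0.953, 0.0], [0.953, 0.302, 0.001], [0.001, 0.001, -1.0]]
ft_force: [0.8, -1.2, 0.1]
grip_width: 0.0512
```

Run:
```python
from h import *; stat()
im=tape((205,225,275,285),thr=160)
a=im[190:310,190:340]; b=eyes.get_image("scene")[:,:,::-1][110:230,210:360]
cv2.imwrite("pics/p7.png",cv2.resize(np.hstack([a,b]),(800,320),interpolation=cv2.INTER_CUBIC))
```

```text
t 12.58 board [-137.6203  125.7425] z 179.70358760033756 yaw-lane 0.17291014363169666 tilt [0.0003 0.0008] F [ 0.8491 -1.175   0.0737] w 0.05119256052997136
tape board [136.7958   0.5039] [109.5231  21.608 ] yaw-lane -0.048990173339859666 {'+l': (np.float64(-90.53), 53.9, 3), '-l': (np.float64(-45.03), -53.93, 2), '+w': (np.float64(-72.43), 9.89, 35), '-w': (np.float64(-72.66), -9.96, 35)}
```

View pics/p7.png

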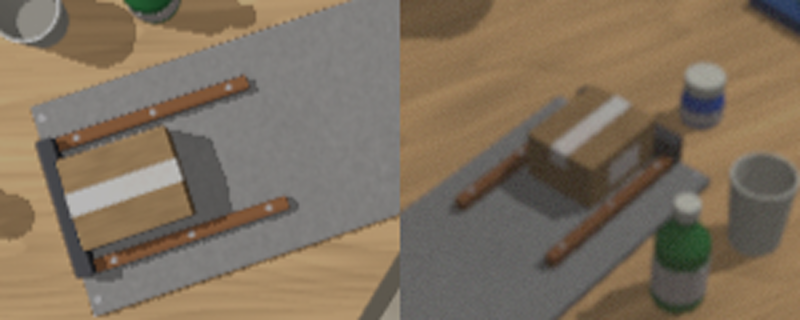

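The picture shows the carton against the stop in the left pane, around (125,188), with clear gaps to both rails. The bottle, cup and jar stand where they were. The tape puts the carton centre at x=136.8 mm (home is 137), y=0.5 mm and yaw about 0°. I'll let the arm settle, then hand in.

Request:
arm_command --rows "0.4 0 0 0 0 0 0; 0.4 0 0 0 0 0 0; 0.4 0 0 0 0 0 0"

```text
time_s: 12.93
position: [0.4716, -0.1866, 0.1796]
tool_rot: [[-0.303, 0.953, 0.0], [0.953, 0.303, 0.001], [0.0, 0.0, -1.0]]
ft_force: [0.1, 0.2, -0.5]
grip_width: 0.0511
```

```bash
python3 -c "
from h import *
stat(); print(env.close_job())"
```

```text
t 12.93 board [-135.9353  123.8089] z 179.5789519962641 yaw-lane 0.2321719272300129 tilt [0.     0.0005] F [ 0.0882  0.173  -0.5314] w 0.051118171541337534
the job is handed in; nothing more can be done
None
```

The carton is home against the steel stop, and I handed the job in after 12.9 s. I pushed the large brown carton about 24 mm sideways onto the lane's centre line with both fingers. Then I pushed it from behind down the lane until it met the stop.

- **Final position:** the top camera put the carton at x = 136.8 mm (home is 137), y = 0.5 mm and yaw about 0°. At the stop the arm stalled where expected and the push force rose to about 10 N.
- **Rails and bystanders:** the last picture shows clear gaps to both rails. The bottle, cup and jar looked unmoved by eye; I did not measure them. The gripper was well clear, with no force on it.
- **Checks that failed:** a few edge measurements during the pushes were spoiled by the arm or a rail in the view, and one found nothing near the stop. I replaced the first two with a tighter region or the tape's far edge. I covered the one near the stop with the force reading and a final look from clear of the carton.

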